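# Open the square tester ink bottle on the shop counter

### The arm

A 6-joint arm with a two-finger parallel gripper is mounted at the origin on the work surface. World frame = base frame: x ahead of the robot, y to its left, z up, the work surface at z = 0. Lengths are in m, angles in rad, forces in N, time in s.
With the tool pointing down it reaches from about 0.425 to 0.925 m from the base axis. Payload 12.5 kg.
Tool frame: the origin (TCP) lies midway between the tips of the shut fingers; the grasp point (between the pads) lies 19 mm behind it; z points along the fingers, y is the direction in which the jaws open and shut (so a half turn about z gives the same grasp; the last joint's range is limited). The gripper opens to 85 mm and grips with 20 to 120 N. Pads are 22 mm wide; open, the fingers measure 114 mm over their backs; the gripper's body (76 mm by 85 mm) begins 54 mm behind the grasp point. The pads swing forward as they close: fully open they stand 13 mm farther back than shut.
Start: joints at [-1.314, 0.491, 1.559, -0, 1.092, -0.106], TCP at [0.222, -0.584, 0.2] pointing down, gripper open.
Joint ranges: [-3.1, 3.1], [-0.84, 2.19], [0.05, 2.79], [-1.13, 4.28], [0.06, 2.93], [-2.69, 2.69]. Speed limits (rad/s): [2.22, 2.22, 2.79, 3.14, 3.14, 3.14].

### API

Orientations are given as a unit quaternion [w, x, y, z].
In Python, from station import manip, hand, camera, order gives the robot as it stands. Calls block until the motion is done:
- manip.movep(position, orientation): joint-space move of the TCP to a pose.
- manip.servo_line(position, rot=None, feed=0.15): straight line of the TCP; rot=None keeps the orientation; feed is the mean speed in m/s.
- manip.set_joints(angles): joint-space move.
- hand.release() and hand.gripper_close(f_grip=None): open the fingers fully, or close them until they stop; f_grip is the grip in N (None keeps the last).
- manip.hold(seconds).
- manip.ik(position, orientation): joint angles nearest the present ones, or None.
- manip.get_state(): the state.
- camera(name): name is "scene" or "top" or "wrist"; returns a dict with "image" (400x640x3 uint8, blue, green, red), "camera_matrix" (3x3 intrinsics, pixels), "view" (4x4, takes a point from world to camera coordinates). Camera axes: x right, y down, z forward; pixel columns grow to the right and rows downward; lengths in m; the calibration is good to about 2 mm. The wrist camera is an equidistant fisheye: a pixel r from the principal point sees the ray r / f radians off the axis. A picture is of the moment at which its call begins. There is no depth.
A pose or a line that the arm cannot do raises manip.IKError and nothing moves.
- order.sign_off(): hands the job in, once; it reports no verdict.
The state is a dict: "t": time; "joints": joint angles; "qvel": joint speeds; "joint_torque": joint torques, N m; "ee_pos": TCP position; "orientation": TCP orientation; "force": force on the tool from outside, world axes, zero at the start; "torque": the same for the moment, N m; "width": finger opening in m.
Only numpy, scipy, OpenCV 4.12 (cv2) and the standard library are available. Lean on these libraries where they do the work, as an engineer would, in place of code of your own. Each camera call takes 0.05 s, during which the arm holds its last target. There are 200 camera calls.

### The job

The square ink bottle strapped into its sloping stand on the shop counter is wanted open for a pen trial. Unscrew its black cap anticlockwise, twist after twist, until the thread lets go, without forcing it; lift it off and set it down gently in the white dish, right way up and flat on the dish's floor. Leave the dish and the other things on the counter where they are.

Things in the scene. Friction and masses are not known exactly. Their poses are not given: they have to be found in the camera images.
- cap: Black ribbed plastic screw cap, a round can open below: 48 mm outside diameter, 30 mm tall, about 45 g. Origin: centre of its open lower rim; z axis along the cap's axis, out of its closed top (30 mm from the origin). On the bottle it leans with it, 30 degrees from vertical. It comes off anticlockwise seen from its top (positive turn about its z).
- ink_stand: Fixed metal stand (foot 124 x 90 x 8 mm) holding the square ink-filled glass bottle, body 62 x 62 x 46 mm. Origin: under the foot, on the counter. The bottle's axis points 30 degrees from vertical towards the stand's -x. The body begins 12 mm below the done-up cap's lower rim along the axis (a 46 mm square shoulder 2 mm below it); nothing else stands within 40 mm of the cap.
- neck_rim (a point): Centre of the bottle's mouth, at the rim; a done-up cap's origin lies 25 mm below it on the axis. Thread: right-hand, 8 mm rise per turn; it lets go after about 325 degrees, just under one turn, and before that the cap cannot be pulled off. A springy liner (15 N, 30 N in all between cap and bottle) presses on the rim: about 0.3 N m breaks the cap loose, it eases after a third of a turn, and it stays where it is left between twists.
- round_tester: Same kind of fixed stand with a sealed round bottle and a narrow black cap (32 mm); not to be opened. Origin: under the foot. Highest point about 110 mm.
- low_tester: Same kind of fixed stand with a sealed low six-sided amber jar and a flat brass lid (56 mm); not to be opened. Origin: under the foot. Highest point about 95 mm.
- dish: White ceramic dish, 148 mm across its rim, 14 mm high; flat floor about 120 mm across, 5 mm above the counter. Loose, 0.45 kg. Origin: centre of its underside, on the counter.
- nib_tin: Bystander, loose: flat closed metal tin, 62 x 92 x 24 mm. Origin: centre of its underside.
- scribble_pad: Bystander, loose: paper pad 74 x 105 x 12 with a dip pen stuck across it, 19 mm. Origin: centre of its underside.
- stapler: Bystander, loose: black and steel stapler, 36 x 150 x 52 mm. Origin: centre of its underside.
- tape_dispenser: Bystander, loose: heavy desk tape dispenser, 62 x 160 x 108 mm. Origin: centre of its underside.
- eraser: Bystander, loose: white eraser, 22 x 52 x 13 mm. Origin: centre of its underside.
- sharpener: Bystander, loose: round grey pencil sharpener, 48 x 48 x 52 mm. Origin: centre of its underside.
Mind the look-alikes: they are no part of the job. There is more than one size of the cap; the one meant has the size given above. What is shaped like the ink_stand but green is not meant.

How it is judged:
On the way:
1. the cap is unscrewed and lifted clear of the bottle's neck, held in the fingers (distance between cap and neck_rim above 0.05 m and contact force between cap and ink_stand below 0.1 N and contact force between cap and the fingers above 0.5 N), for 0.1 s.
At the end, for the whole second after the job is handed in: The cap lies flat on the floor of the dish, right way up (leaning less than about 6 degrees), its centre within 45 mm of the dish's centre, at rest and released; the dish and every bystander are within 30 mm of where they stood (z of cap in the frame of dish between 0.003 and 0.009 m and horizontal distance between cap and dish below 0.045 m and angle between cap's own z axis and vertical below 0.1 rad and linear speed of cap below 0.02 m/s and distance of each of dish, nib_tin, scribble_pad, stapler, tape_dispenser, eraser, sharpener from where it was at the start of the episode below 0.03 m); the robot touches nothing.
It fails at once if the thread is forced: more than 60 N between cap and bottle (contact force between cap and ink_stand above 60 N).
It fails at once if the cap is dropped (moves faster than 0.6 m/s out of the fingers, a fall of about 18 mm) (linear speed of cap above 0.6 m/s and contact force between cap and the fingers below 0.05 N).
It fails at once if the cap is pressed hard into the dish (over 60 N) (contact force between cap and dish above 60 N).
It also fails if it takes over 58 s, if anything falls off the work surface, if the arm or the gripper's body presses on something with over 40 N, if the wrist force passes 120 N, or if a joint passes its speed limit or range.

## Working session

There is one attempt and no reset: what is moved stays moved. The work goes in short steps, each a Python script; the robot and the scene stay as the last script left them, time stands still between calls to the robot, and variables do not carry over. Pictures are saved under pics/ and viewed, about 8 in all and at most 12, crops included, and the job is handed in when it is done.

```bash
ls; mkdir -p pics; python3 - <<'E'
from station import manip, hand, camera, order
import cv2,numpy as np
for n in ("scene","top"):
    c=camera(n); cv2.imwrite(f"pics/{n}0.png",c["image"]); print(n,c["camera_matrix"].tolist(),np.round(c["view"],4).tolist())
s=manip.get_state();print({k:np.round(v,3).tolist() for k,v in s.items()})
E
```

```text
pics
scene [[361.40889572247323, 0.0, 320.577701672108], [0.0, 361.40889572247323, 204.36304957643293], [0.0, 0.0, 1.0]] [[0.0557, 0.9983, 0.0168, -0.0497], [0.8225, -0.0364, -0.5676, -0.325], [-0.566, 0.0454, -0.8232, 1.2208], [0.0, 0.0, 0.0, 1.0]]
top [[488.36119049914004, 0.0, 315.1653100859189], [0.0, 488.36119049914004, 198.35643100784935], [0.0, 0.0, 1.0]] [[0.0261, -0.9996, 0.0119, -0.0203], [-0.9911, -0.0274, -0.1302, 0.493], [0.1304, -0.0084, -0.9914, 1.1625], [0.0, 0.0, 0.0, 1.0]]
{'t': 0.1, 'joints': [-1.314, 0.492, 1.559, -0.0, 1.092, -0.106], 'qvel': [0.002, -0.002, -0.002, -0.001, 0.001, 0.001], 'joint_torque': [0.003, -61.944, -26.203, -0.0, 0.003, 0.0], 'ee_pos': [0.222, -0.584, 0.199], 'orientation': [-0.001, 0.984, 0.18, -0.0], 'force': [0.308, 0.353, 0.103], 'torque': [0.027, 0.004, -0.008], 'width': 0.086}
```

View pics/scene0.png

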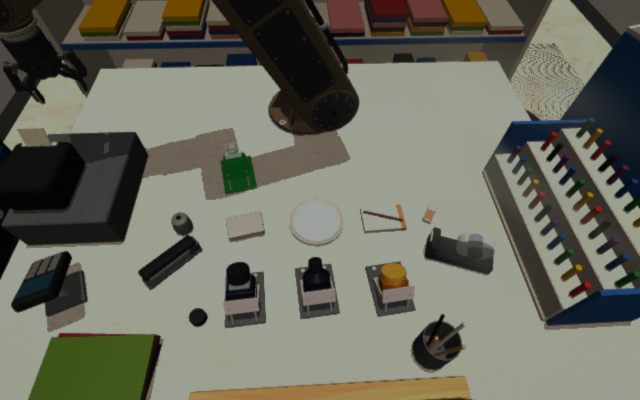

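View pics/top0.png

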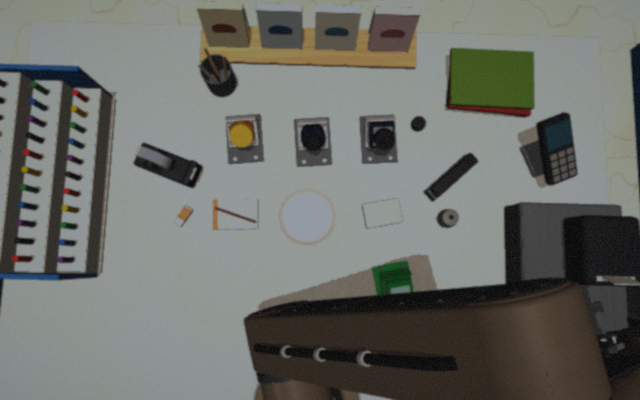

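The square bottle is the left stand in the scene view, with its cap near (238,272); in the top view the cap is near (383,138). The dish is at about (316,221) in scene and (307,216) in top. The small black cap lying on the counter is a decoy. I'll enlarge crops to measure.

```bash
python3 - <<'E'
import cv2,numpy as np
a=cv2.imread("pics/scene0.png")[250:330,200:300];b=cv2.imread("pics/top0.png")[105:175,340:440]
f=lambda i:cv2.convertScaleAbs(cv2.resize(i,None,fx=7.5,fy=7.5,interpolation=cv2.INTER_CUBIC),alpha=1.8,beta=25)
A=f(a);B=f(b)
cv2.imwrite("pics/cropA.png",A);cv2.imwrite("pics/cropB.png",B)
# dish in top: bright ellipse
c=dict(top=(307,216))
E
```

```text
(no output)
```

View pics/cropA.png

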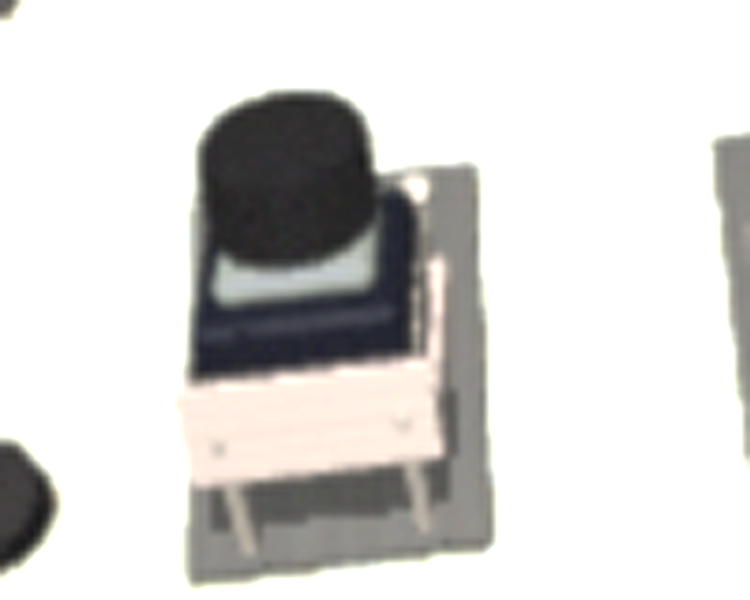

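View pics/cropB.png

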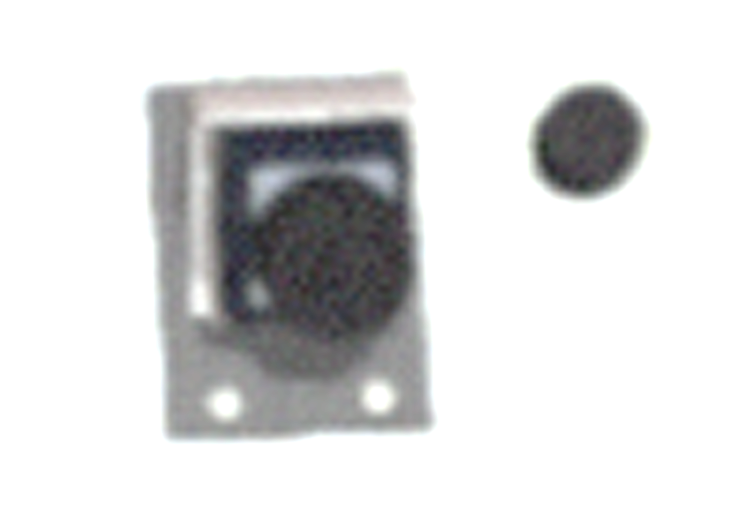

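Both crops are clear. The cap silhouette centre is at about (238.1,273.6) in scene and (384.4,138.9) in top. The foot corners in top are (359.6,115.9), (362,162.9) and (397.2,161.7). Next I'll compute positions.

```bash
cat > h.py <<'E'
from station import manip, hand, camera, order
import numpy as np, cv2, json
from scipy.spatial.transform import Rotation as R
from scipy.optimize import least_squares
def ray(c,p):
    K,V=c["camera_matrix"],np.array(c["view"]); d=V[:3,:3].T@np.linalg.solve(K,[*p,1.]); return -V[:3,:3].T@V[:3,3],d
def onz(c,p,z): o,d=ray(c,p); return o+d*(z-o[2])/d[2]
def proj(c,X): K,V=c["camera_matrix"],np.array(c["view"]); q=K@(V[:3,:3]@X+V[:3,3]); return q[:2]/q[2]
def q(m): v=R.from_matrix(m).as_quat(); return [v[3],*v[:3]]
def toolrot(axis,ang):
    """tool z = -axis; tool y at angle ang about axis (ccw seen from top), 0 = world y-ish"""
    z=-axis; y=np.cross(z,[1,0,0]) if abs(z[2])>.999 else np.array([0,1.,0]); y=y-z*(y@z); y/=np.linalg.norm(y)
    y=R.from_rotvec(axis*ang).apply(y); return np.column_stack([np.cross(y,z),y,z])
E
python3 - <<'E'
from h import *
s=camera("scene");t=camera("top")
f=[onz(t,p,.008) for p in [(359.6,115.9),(362,162.9),(397.2,161.7),(394,115)]]
g=[onz(s,p,.008) for p in [(263.3,271.6),(265.2,322.3),(224.9,327.2)]]
print("foot top",np.round(f,4).tolist(),"\nfoot scene",np.round(g,4).tolist())
tri=lambda a,b:least_squares(lambda X:np.r_[proj(s,X)-a,proj(t,X)-b],[.7,-.1,.08])
r=tri((238.1,273.6),(384.4,138.9));print("cap",r.x,r.fun)
# dish, automatic
for n,c,p in(("s",s,(316,221)),("t",t,(307,216))):
    hsv=cv2.cvtColor(c["image"],cv2.COLOR_BGR2HSV).astype(int); print(n,hsv[p[1],p[0]],hsv[p[1],p[0]+40])
r=tri((316.5,221),(307.2,216.5));print("dish",r.x,r.fun)
print(onz(t,(307.2,216.5),.014),onz(s,(316.5,221),.014))
E
```

```text
foot top [[0.7123, -0.1152, 0.008], [0.5901, -0.123, 0.008], [0.5957, -0.212, 0.008], [0.7173, -0.2033, 0.008]] 
foot scene [[0.5928, -0.122, 0.008], [0.7148, -0.1137, 0.008], [0.7211, -0.2019, 0.008]]
cap [ 0.63218361 -0.16607184  0.09058773] [-0.25352101  0.00034696 -0.2813012   0.01920047]
s [ 68   6 160] [ 41  18 160]
t [109  26 166] [ 55  10 154]
dish [0.45120239 0.01246971 0.0022347 ] [-0.45231338  0.00434853 -0.42221992 -0.02918986]
[0.45005767 0.01133305 0.014     ] [0.45856671 0.01322606 0.014     ]
```

The foot is 122 x 89 mm as given, with yaw about 3.8°. The cap centre is about (0.632, -0.166, 0.091), on the foot's midline to within 1 mm. The dish is at about (0.454, 0.0125). I'll move above the cap along its axis and check the j6 range first.

```bash
cat >> h.py <<'E'
YAW=np.radians(3.8); AX=np.array([-.5*np.cos(YAW),-.5*np.sin(YAW),np.sqrt(.75)])
C=np.array([.632,-.166,.0906]); DISH=np.array([.454,.0125])
E
python3 - <<'E'
from h import *
for a in range(-180,181,30):
    j=manip.ik(C+AX*.10,q(toolrot(AX,np.radians(a)))); k=manip.ik(C-AX*.016,q(toolrot(AX,np.radians(a))))
    print(a,None if j is None else np.round(j,2),None if k is None else np.round(k,2))
manip.movep(C+AX*.10,q(toolrot(AX,np.radians(0))))
c=camera("wrist");cv2.imwrite("pics/w1.png",c["image"]);K=c["camera_matrix"];V=c["view"];print(K,V)
# predicted fisheye pixels of cap top centre and rim ring
def fp(X):
    p=V[:3,:3]@X+V[:3,3];r=np.hypot(*p[:2]);th=np.arctan2(r,p[2]);return np.array([K[0,2],K[1,2]])+K[0,0]*th*p[:2]/r
print("captop",fp(C+AX*.015),"rim",fp(C-AX*.015)); s=manip.get_state();print(s["t"],s["joints"],s["ee_pos"],s["force"])
E
```

```text
-180 [-0.53  0.36  1.99  0.71  0.44  0.44] [-0.46  0.58  1.95  1.06  0.29  0.12]
-150 [-0.53  0.36  1.99  0.71  0.44 -0.09] [-0.46  0.58  1.95  1.06  0.29 -0.41]
-120 [-0.53  0.36  1.99  0.71  0.44 -0.61] [-0.46  0.58  1.95  1.06  0.29 -0.93]
-90 [-0.53  0.36  1.99  0.71  0.44 -1.13] [-0.46  0.58  1.95  1.06  0.29 -1.45]
-60 [-0.53  0.36  1.99  0.71  0.44 -1.66] [-0.46  0.58  1.95  1.06  0.29 -1.98]
-30 [-0.53  0.36  1.99  0.71  0.44 -2.18] [-0.46  0.58  1.95  1.06  0.29 -2.5 ]
0 None None
30 None None
60 [-0.53  0.36  1.99  0.71  0.44  2.53] [-0.46  0.58  1.95  1.06  0.29  2.21]
90 [-0.53  0.36  1.99  0.71  0.44  2.01] [-0.46  0.58  1.95  1.06  0.29  1.69]
120 [-0.53  0.36  1.99  0.71  0.44  1.48] [-0.46  0.58  1.95  1.06  0.29  1.16]
150 [-0.53  0.36  1.99  0.71  0.44  0.96] [-0.46  0.58  1.95  1.06  0.29  0.64]
180 [-0.53  0.36  1.99  0.71  0.44  0.44] [-0.46  0.58  1.95  1.06  0.29  0.12]Traceback (most recent call last):
  File "<stdin>", line 5, in <module>
station.IKError: the arm cannot take that pose within its joint ranges
```

```bash
python3 - <<'E'
from h import *
manip.movep(C+AX*.10,q(toolrot(AX,np.radians(60))))
c=camera("wrist");cv2.imwrite("pics/w1.png",c["image"]);K=c["camera_matrix"];V=c["view"];print(K,np.round(V,3))
def fp(X):
    p=V[:3,:3]@X+V[:3,3];r=np.hypot(*p[:2]);th=np.arctan2(r,p[2]);return np.array([K[0,2],K[1,2]])+K[0,0]*th*p[:2]/r
P=[];im=c["image"].copy()
for h in(.015,-.015):
    for a in np.arange(0,6.28,.35):
        u=fp(C+AX*h+.024*toolrot(AX,a)[:,1]);cv2.circle(im,tuple(int(v) for v in u),1,(0,255,0) if h>0 else (0,0,255),-1)
cv2.imwrite("pics/w1o.png",im)
s=manip.get_state();print(s["t"],s["joints"],s["ee_pos"],s["force"])
E
```

```text
[[309.70691629   0.         320.50216587]
 [  0.         309.70691629 201.19069203]
 [  0.           0.           1.        ]] [[-0.76   0.499 -0.416  0.601]
 [ 0.257  0.819  0.513 -0.082]
 [ 0.597  0.283 -0.751  0.021]
 [ 0.     0.     0.     1.   ]]
2.5 [-0.52671959  0.36268573  1.98925819  0.71295553  0.44097007  2.53059247] [ 0.58211438 -0.16975565  0.17722868] [ 0.10174416  0.45697211 -1.04080192]
```

View pics/w1o.png

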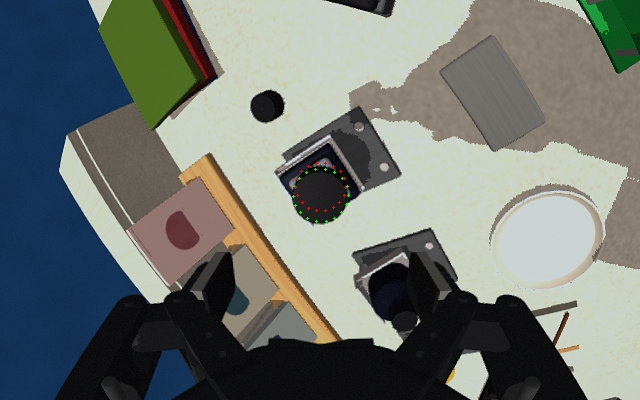

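The overlay sits on the cap, with the top ring around (320,193), to within a few pixels (about 0.7 mm/px). I'll zoom in once to read the remaining offset, and take a second wrist view from another angle (ang 180) for parallax.

```bash
cat >> h.py <<'E'
def wristshow(c,Cc,centre_off,name):
    K=c["camera_matrix"];V=np.array(c["view"])
    def fp(X):
        p=V[:3,:3]@X+V[:3,3];r=np.hypot(*p[:2]);th=np.arctan2(r,p[2]);return np.array([K[0,2],K[1,2]])+K[0,0]*th*p[:2]/r
    u0=fp(Cc).astype(int);x,y=u0[0]-40,u0[1]-40;S=7
    im=cv2.resize(c["image"][y:y+80,x:x+80],None,fx=S,fy=S,interpolation=cv2.INTER_CUBIC);im=cv2.convertScaleAbs(im,alpha=2.2,beta=20)
    for h,col in((.015,(0,255,0)),(-.015,(0,0,255))):
        pts=np.array([(fp(Cc+AX*h+.024*toolrot(AX,a)[:,1])-[x,y]+.5)*S for a in np.arange(0,6.3,.1)])
        cv2.polylines(im,[pts.astype(int)],False,col,1)
    for k,nm in((0,"X"),(1,"Y")):
        e=np.zeros(3);e[k]=.01;d=[((fp(Cc+AX*.015+v)-[x,y]+.5)*S).astype(int) for v in(0,e)];cv2.arrowedLine(im,tuple(map(int,d[0])),tuple(map(int,d[1])),(255,255,0),1);cv2.putText(im,nm,tuple(map(int,d[1])),0,.6,(255,255,0))
    return im
E
python3 - <<'E'
from h import *
a=wristshow(camera("wrist"),C,0,0)
manip.movep(C+AX*.10,q(toolrot(AX,np.radians(180))))
b=wristshow(camera("wrist"),C,0,0)
im=np.hstack([a,b]);cv2.imwrite("pics/w2.png",cv2.resize(im,(800,400)));print(manip.get_state()["t"])
E
```

```text
4.4167
```

View pics/w2.png

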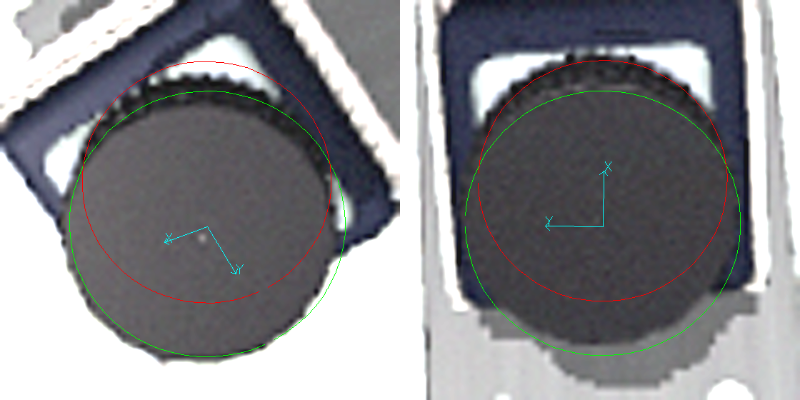

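In the top views the cap sits about 1.5 mm further (+X, perpendicular to the axis) and about 0.4 mm further in +Y. I'll correct for that, approach and grip, then check the wrist force.

```bash
cat >> h.py <<'E'
C=np.array([.6333,-.1656,.0914]); RIM=C-.015*AX
def st(tag,b=np.zeros(6)):
    s=manip.get_state();w=np.r_[s["force"],s["torque"]]-b;T=R.from_quat(np.roll(s["orientation"],-1)).as_matrix()
    print(tag,"t%.2f"%s["t"],"F",np.round(w[:3],1),"Ftool",np.round(T.T@w[:3],1),"Ttool",np.round(T.T@w[3:],2),"w%.4f"%s["width"],"j6 %.2f j5 %.2f"%(s["joints"][5],s["joints"][4]),flush=True)
    return np.r_[s["force"],s["torque"]],T
E
python3 - <<'E'
from h import *
m=q(toolrot(AX,np.radians(45)))
manip.movep(RIM+AX*.07,m)
manip.servo_line(RIM+AX*.02,feed=.06); manip.servo_line(RIM,feed=.03); manip.hold(.2)
b,T=st("pre"); print(np.round(manip.get_state()["ee_pos"]-RIM,4)); np.save("b.npy",b)
c=camera("wrist")
hand.gripper_close(f_grip=40); manip.hold(.2); st("closed",b)
c=camera("wrist");cv2.imwrite("pics/w3.png",cv2.convertScaleAbs(c["image"],alpha=2,beta=20))
E
```

```text
Traceback (most recent call last):
station.IKError: the arm cannot take that pose within its joint ranges
```

```bash
python3 - <<'E'
from h import *
m=q(toolrot(AX,np.radians(60)))
manip.movep(RIM+AX*.07,m)
manip.servo_line(RIM+AX*.02,feed=.06); manip.servo_line(RIM,feed=.03); manip.hold(.2)
b,T=st("pre"); print(np.round(manip.get_state()["ee_pos"]-RIM,4)); np.save("b.npy",b)
hand.gripper_close(f_grip=40); manip.hold(.2); st("closed",b)
c=camera("wrist");cv2.imwrite("pics/w3.png",cv2.convertScaleAbs(c["image"],alpha=2,beta=20))
E
```

```text
pre t8.16 F [-0.  -0.7  0.3] Ftool [ 0.6 -0.4 -0.3] Ttool [-0.24  0.14  0.  ] w0.0852 j6 2.23 j5 0.30
[ 0.     -0.      0.0002]
closed t9.12 F [-8.   1.5  7.9] Ftool [ -0.1   3.6 -10.8] Ttool [-0.42 -0.04 -0.02] w-0.0001 j6 2.23 j5 0.30
```

View pics/w3.png

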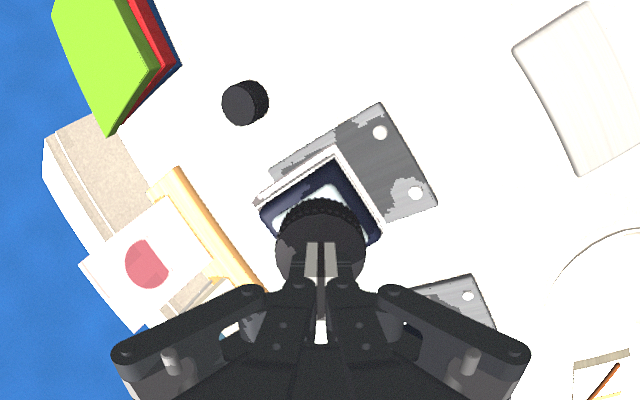

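The fingers shut fully (width 0) with 10.8 N pushing back, so they closed on top of the cap and not around it. That is only possible if the pads sit well behind where I placed them, or the cap is lower. I'll check with a scene crop and a wrist crop, both with overlays.

```bash
python3 - <<'E'
from h import *
s=camera("scene");w=camera("wrist");st("now",np.load("b.npy"))
K=w["camera_matrix"];V=np.array(w["view"])
def fp(X):
    p=V[:3,:3]@X+V[:3,3];r=np.hypot(*p[:2]);th=np.arctan2(r,p[2]);return np.array([K[0,2],K[1,2]])+K[0,0]*th*p[:2]/r
S=5
def mk(c,f,x,y,n,S):
    im=cv2.convertScaleAbs(cv2.resize(c["image"][y:y+n,x:x+n],None,fx=S,fy=S,interpolation=cv2.INTER_CUBIC),alpha=2.5,beta=30)
    for h,col in((.015,(0,255,0)),(-.015,(0,0,255))):
        pts=np.array([(f(C+AX*h+.024*toolrot(AX,a)[:,1])-[x,y]+.5)*S for a in np.arange(0,6.3,.1)]);cv2.polylines(im,[pts.astype(int)],False,col,1)
    for k in(0,.02,.04):
        u=(f(RIM+AX*k)-[x,y]+.5)*S;cv2.circle(im,tuple(map(int,u)),3,(255,255,0),-1)
    return cv2.resize(im,(400,400))
im=np.hstack([mk(w,fp,255,170,130,5),mk(s,lambda X:proj(s,X),190,230,100,5)])
cv2.imwrite("pics/w4.png",im)
E
```

```text
now t9.28 F [-6.9  2.6  9.3] Ftool [ -1.9   2.7 -11.4] Ttool [-0.39 -0.05 -0.  ] w0.0003 j6 2.23 j5 0.30
```

View pics/w4.png

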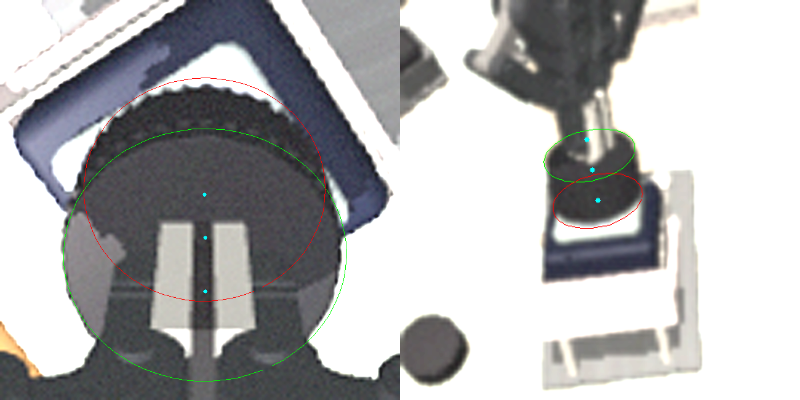

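The cap is where I modelled it, but the fingertips end at its top disc, about 30 mm short of the reported TCP. I'll back off 40 mm with the fingers shut and compare the true tip with the TCP in free space.

```bash
python3 - <<'E'
from h import *
print(np.round(manip.get_state()["ee_pos"]-RIM,4))
manip.servo_line(RIM+AX*.06,feed=.08); manip.hold(.2)
p=np.array(manip.get_state()["ee_pos"]); st("free",np.load("b.npy"))
s=camera("scene");w=camera("wrist")
K=w["camera_matrix"];V=np.array(w["view"])
def fp(X):
    p=V[:3,:3]@X+V[:3,3];r=np.hypot(*p[:2]);th=np.arctan2(r,p[2]);return np.array([K[0,2],K[1,2]])+K[0,0]*th*p[:2]/r
T=toolrot(AX,np.radians(60))
def mk(c,f,x,y,n,S):
    im=cv2.convertScaleAbs(cv2.resize(c["image"][y:y+n,x:x+n],None,fx=S,fy=S,interpolation=cv2.INTER_CUBIC),alpha=2.5,beta=30)
    for h,col in((.015,(0,255,0)),(-.015,(0,0,255))):
        pts=np.array([(f(C+AX*h+.024*toolrot(AX,a)[:,1])-[x,y]+.5)*S for a in np.arange(0,6.3,.1)]);cv2.polylines(im,[pts.astype(int)],False,col,1)
    for k,col in((0,(255,255,0)),(.02,(255,0,255)),(.04,(0,165,255))):
        u=[tuple(map(int,(f(p+AX*k+T[:,0]*d)-[x,y]+.5)*S)) for d in(-.011,.011)];cv2.line(im,*u,col,2)
    return cv2.resize(im,(400,400))
cv2.imwrite("pics/w5.png",np.hstack([mk(w,fp,255,150,130,5),mk(s,lambda X:proj(s,X),190,210,100,5)]))
E
```

```text
[-0.0003  0.0002  0.0005]
free t10.38 F [-0.6  1.6  0. ] Ftool [-1.2  1.2 -0.3] Ttool [ 0.07 -0.04  0.01] w-0.0000 j6 2.41 j5 0.36
```

View pics/w5.png

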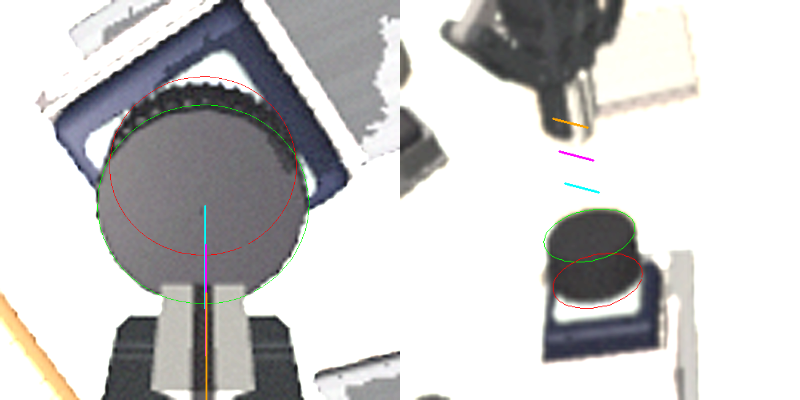

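Confirmed: the shut tips are about 30 mm behind the reported TCP (contact on the cap top gives the same figure), and laterally they are on axis. I'll go 31 mm deeper to grip, which still leaves the tips just above the rim.

```bash
cat >> h.py <<'E'
D=.031; G=RIM-D*AX   # commanded TCP for the done-up cap (real tips ~30 mm behind reported TCP)
PITCH=.008/(2*np.pi)
E
python3 - <<'E'
from h import *
for a in(60,150,225,250):
    j=manip.ik(G,q(toolrot(AX,np.radians(a)))); print(a,None if j is None else np.round(j,2))
hand.release()
manip.servo_line(RIM,feed=.08); manip.servo_line(G,feed=.03); manip.hold(.2)
b,T=st("pre"); np.save("b.npy",b)
hand.gripper_close(f_grip=40); manip.hold(.2); st("closed",b)
E
```

```text
60 [-0.45  0.64  1.93  1.16  0.27  2.12]
150 [-0.45  0.64  1.93  1.16  0.27  0.55]
225 [-0.45  0.64  1.93  1.16  0.27 -0.76]
250 [-0.45  0.64  1.93  1.16  0.27 -1.19]
pre t13.54 F [ 0.3  0.1 -0.6] Ftool [-0.1  0.1  0.6] Ttool [-0.16  0.17 -0.  ] w0.0849 j6 2.12 j5 0.27
closed t14.18 F [-2.5  0.7  4.7] Ftool [-0.9  0.3 -5.3] Ttool [ 0.07  0.02 -0.05] w0.0471 j6 2.12 j5 0.27
```

It is gripped at 47 mm width with under 1 N of side force. Now the first twist, following the helix.

```bash
cat >> h.py <<'E'
def twist(a0,a1,base,turned,b,step=30):
    """turn tool from a0 to a1 (deg), rising with the thread; base = G; turned = deg already undone"""
    for a in np.linspace(a0,a1,int(np.ceil((a1-a0)/step))+1)[1:]:
        p=base+AX*PITCH*np.radians(turned+a-a0)
        manip.set_joints(manip.ik(p,q(toolrot(AX,np.radians(a)))))
        w,T=st("a%.0f"%a,b)
        f=np.linalg.norm((w-b)[:3])
        if f>35: print("STOP force"); return a
    return a1
E
python3 - <<'E'
from h import *
b=np.load("b.npy")
print(twist(60,225,G,0,b)); print(np.round(manip.get_state()["ee_pos"]-G,4))
E
```

```text
a88 t14.71 F [-5.4 -0.6  5.2] Ftool [ 0.5  2.  -7.2] Ttool [-0.07 -0.04 -0.1 ] w0.0470 j6 1.65 j5 0.27
a115 t15.24 F [-4.2 -0.   4.6] Ftool [-0.7  1.2 -6.1] Ttool [-0.04 -0.18 -0.12] w0.0476 j6 1.17 j5 0.27
a142 t15.78 F [-3.1  0.6  5. ] Ftool [-0.7 -0.5 -5.8] Ttool [ 0.1  -0.14 -0.06] w0.0472 j6 0.69 j5 0.27
a170 t16.31 F [-2.9 -0.6  4.7] Ftool [-0.   0.4 -5.5] Ttool [ 0.17 -0.04 -0.06] w0.0473 j6 0.22 j5 0.27
a198 t16.84 F [ 0.5 -0.3 -0.6] Ftool [0.1 0.3 0.8] Ttool [ 0.02 -0.02  0.07] w0.0475 j6 -0.26 j5 0.27
a225 t17.38 F [ 1.2 -0.  -1.5] Ftool [0.1 0.2 1.9] Ttool [0.08 0.05 0.02] w0.0472 j6 -0.74 j5 0.27
225
[-0.0018 -0.      0.0031]
```

The forces stayed low and the torque eased after about 120°, as expected. Next I'll release, turn back and make the second twist (180°).

```bash
python3 - <<'E'
from h import *
b=np.load("b.npy")
hand.release(); st("open",b)
p=G+AX*PITCH*np.radians(165)
manip.set_joints(manip.ik(p,q(toolrot(AX,np.radians(58))))); manip.hold(.2)
b,T=st("back"); np.save("b.npy",b)
hand.gripper_close(f_grip=40); manip.hold(.2); st("closed",b)
print(twist(58,238,G,165,b)); print(np.round(manip.get_state()["ee_pos"]-G,4))
c=camera("wrist");im=wristshow(c,C+AX*.008,0,0);cv2.imwrite("pics/w6.png",im)
E
```

```text
open t17.84 F [-0.8 -1.   0.6] Ftool [-1.   0.4 -1. ] Ttool [ 0.01  0.01 -0.04] w0.0857 j6 -0.75 j5 0.27
back t20.51 F [ 0.2 -0.4  0.1] Ftool [ 0.2 -0.4 -0. ] Ttool [-0.19  0.11 -0.08] w0.0852 j6 2.17 j5 0.27
closed t21.14 F [-3.9  0.1  3.4] Ftool [ 0.6  1.5 -4.9] Ttool [-0.3   0.15  0.09] w0.0473 j6 2.17 j5 0.27
a88 t21.71 F [ 0.2  0.8 -1.1] Ftool [-0.7  0.4  1.1] Ttool [-0.04 -0.    0.05] w0.0471 j6 1.65 j5 0.27
a118 t22.27 F [-0.6 -1.  -0.7] Ftool [0.5 1.2 0.3] Ttool [-0.03  0.01  0.09] w0.0468 j6 1.13 j5 0.28
a148 t22.84 F [-0.6  0.1 -0.7] Ftool [-0.8  0.4  0.3] Ttool [-0.09 -0.02  0.09] w0.0470 j6 0.61 j5 0.28
a178 t23.41 F [-0.5  0.5  0. ] Ftool [-0.4 -0.5 -0.2] Ttool [-0.03 -0.05  0.07] w0.0472 j6 0.09 j5 0.28
a208 t23.98 F [ 0.1  0.6 -0.4] Ftool [ 0.2 -0.6  0.4] Ttool [ 0.01 -0.04  0.07] w0.0471 j6 -0.43 j5 0.28
a238 t24.54 F [ 1.1 -0.2 -1.4] Ftool [-0.1  0.3  1.8] Ttool [ 0.   -0.07  0.06] w0.0472 j6 -0.95 j5 0.28
238
[-0.0038 -0.0003  0.0066]
```

View pics/w6.png

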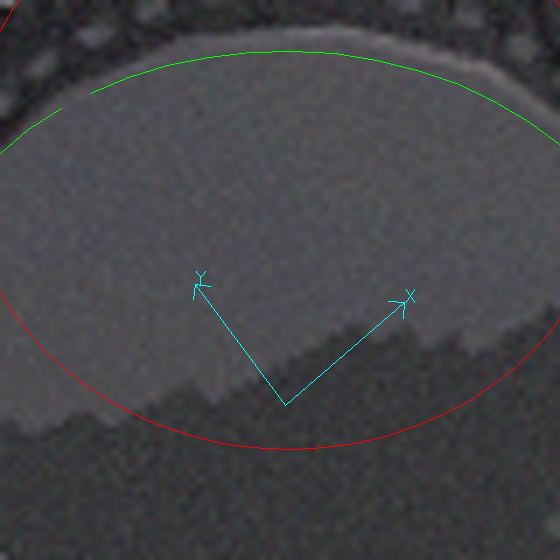

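The view is too close to show much, though it has the cap held and roughly in place. I'll add a small margin turn, then pull very gently with a force guard.

```bash
python3 - <<'E'
from h import *
b=np.load("b.npy")
twist(238,265,G,345,b)
p0=np.array(manip.get_state()["ee_pos"]); ok=True
for d in(.002,.004,.007,.012,.02):
    manip.servo_line(p0+AX*d,feed=.04); w,T=st("lift%.3f"%d,b)
    if np.linalg.norm((w-b)[:3])>12: ok=False;print("STOP");break
if ok:
    manip.servo_line(p0+AX*.075,feed=.1); manip.hold(.2); st("up",b)
    s=camera("scene");w=camera("wrist")
    f=lambda i:cv2.convertScaleAbs(i,alpha=2.2,beta=25)
    im=np.hstack([cv2.resize(f(s["image"][190:320,170:300]),(400,400)),cv2.resize(f(w["image"][100:400,170:470]),(400,400))]);cv2.imwrite("pics/w7.png",im)
E
```

```text
a265 t25.12 F [-0.8 -0.9 -0.5] Ftool [-1.  -0.9  0. ] Ttool [ 0.08 -0.19  0.09] w0.0469 j6 -1.42 j5 0.28
lift0.002 t25.37 F [-0.3 -1.3 -0.3] Ftool [-1.3 -0.3  0. ] Ttool [ 0.17 -0.14  0.08] w0.0472 j6 -1.42 j5 0.28
lift0.004 t25.62 F [-0.4 -0.8 -0.3] Ftool [-0.8 -0.4 -0. ] Ttool [ 0.17 -0.21  0.03] w0.0471 j6 -1.41 j5 0.28
lift0.007 t25.87 F [-0.5  0.3  0. ] Ftool [ 0.2 -0.5 -0.3] Ttool [ 0.07 -0.06  0.09] w0.0473 j6 -1.40 j5 0.28
lift0.012 t26.14 F [-0.4 -0.4 -0.3] Ftool [-0.4 -0.5  0.1] Ttool [ 0.04 -0.02  0.06] w0.0473 j6 -1.39 j5 0.29
lift0.020 t26.49 F [-0.3  0.  -1. ] Ftool [-0.1 -0.8  0.7] Ttool [ 0.11 -0.06  0.06] w0.0470 j6 -1.36 j5 0.29
up t27.39 F [ 0.8  0.9 -0.4] Ftool [0.9 0.4 0.8] Ttool [ 0.07 -0.01  0.07] w0.0473 j6 -1.19 j5 0.35
```

View pics/w7.png

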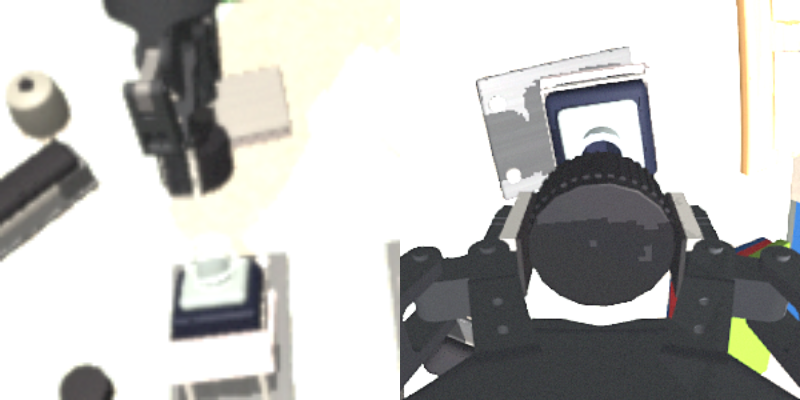

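The cap is off and held straight in the jaws, and the bottle's mouth shows open. Next I'll carry it level over the dish and lower it with a force guard (expected touch at TCP z ≈ -0.026, given the 30 mm TCP offset).

```bash
python3 - <<'E'
from h import *
j0=np.array(manip.get_state()["joints"]); Z=np.array([0,0,1.]); best=None
def tr(a): 
    y=np.array([np.cos(a),np.sin(a),0]); return np.column_stack([np.cross(y,-Z),y,-Z])
for a in np.arange(0,2*np.pi,np.pi/12):
    js=[manip.ik([*DISH,z],q(tr(a))) for z in(.08,-.03)]
    if any(j is None for j in js): continue
    c=np.abs(np.array(js[0])-j0).max()
    if best is None or c<best[0]: best=(c,a,js)
print(best[0],best[1],np.round(best[2],2))
a=best[1]
manip.movep([*DISH,.08],q(tr(a)))
manip.servo_line([*DISH,-.012],feed=.08); manip.hold(.3)
b,_=st("above"); z=-.012
np.save("b2.npy",b)
while z>-.036:
    z-=.0012; manip.servo_line([*DISH,z],feed=.01); s=manip.get_state(); f=s["force"][2]-b[2]
    if f>4: break
manip.hold(.15); st("touch z=%.4f"%z,b)
w=camera("wrist");s=camera("scene")
f=lambda i:cv2.convertScaleAbs(i,alpha=1.6,beta=15)
cv2.imwrite("pics/w8.png",np.hstack([cv2.resize(f(s["image"][170:260,270:360]),(400,400)),cv2.resize(f(w["image"][0:400,120:520]),(400,400))]))
E
```

```text
0.8723668615209265 0.2617993877991494 [[-0.12  0.44  2.09 -0.    0.61 -0.38]
 [-0.12  0.66  2.16 -0.    0.32 -0.38]]
above t30.01 F [ 0.3 -0.6 -0.4] Ftool [-0.7  0.1  0.4] Ttool [ 0.04  0.01 -0.01] w0.0475 j6 -0.38 j5 0.37
touch z=-0.0276 t33.62 F [-4.2 -0.9 13.1] Ftool [  0.2  -4.3 -13.1] Ttool [ 0.27  0.02 -0.03] w0.0471 j6 -0.38 j5 0.33
```

Contact came at -0.0276, as predicted to within 2 mm. I'll relax slightly, release and retreat, then take the last look.

```bash
python3 - <<'E'
from h import *
b=np.load("b2.npy")
manip.servo_line([*DISH,-.0270],feed=.01); manip.hold(.1); st("relaxed",b)
hand.release(); manip.hold(.1); st("open",b)
manip.servo_line([*DISH,.02],feed=.04); manip.servo_line([*DISH,.10],feed=.1)
j=np.array(manip.get_state()["joints"]); w=camera("wrist")
j[0]=-1.2; manip.set_joints(j); manip.hold(.2); st("away",b)
s=camera("scene");t=camera("top")
f=lambda i:cv2.convertScaleAbs(i,alpha=1.7,beta=10)
cv2.imwrite("pics/w9.png",np.hstack([cv2.resize(f(s["image"][140:340,220:420]),(400,400)),cv2.resize(f(t["image"][170:260,262:352]),(400,400))]))
cv2.imwrite("pics/top1.png",t["image"])
# auto: dark blob centre on the dish, at cap mid height; dish shift via phase correlation
B=t["image"][175:260,265:350];d=(B.max(2)<70).astype(np.uint8);n,l,ss,cc=cv2.connectedComponentsWithStats(d);k=1+np.argmax(ss[1:,4]);print("cap blob",ss[k],cc[k]+[265,175],onz(t,cc[k]+[265,175],.02),onz(t,cc[k]+[265,175],.033))
E
```

```text
relaxed t34.08 F [-2.  -0.2  5.6] Ftool [ 0.4 -2.  -5.6] Ttool [ 0.04 -0.03  0.  ] w0.0470 j6 -0.38 j5 0.33
open t34.64 F [-0.5  0.4  0.3] Ftool [ 0.5 -0.4 -0.3] Ttool [-0.06 -0.02 -0.04] w0.0855 j6 -0.38 j5 0.33
away t38.88 F [-0.4  0.5  0.1] Ftool [ 0.1 -0.7 -0.1] Ttool [-0.08  0.07 -0.04] w0.0852 j6 -0.38 j5 0.66
cap blob [ 33  31  18  19 268] [306.17910448 214.6380597 ] [0.45402538 0.01393239 0.02      ] [0.45276047 0.01381404 0.033     ]
```

View pics/w9.png

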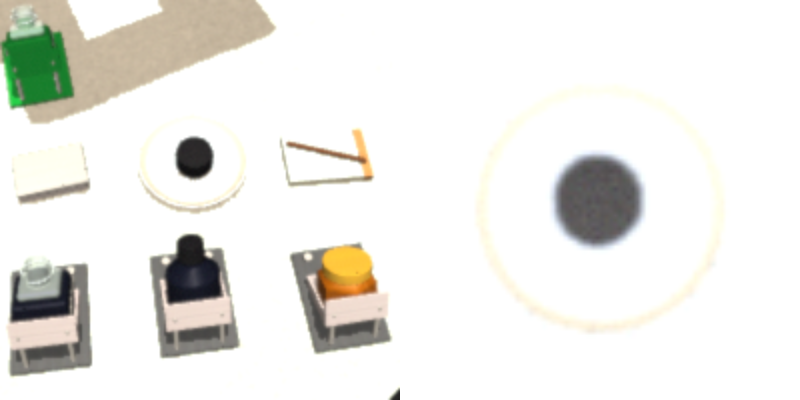

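The cap lies upright and centred in the dish, at crop (600,200) with the dish at (600,208). The bottle is open and the other things are undisturbed. Handing in.

```bash
python3 -c "
from station import order,manip
order.sign_off();print(manip.get_state()['t'])"
```

```text
the job is handed in; nothing more can be done
the job is handed in; nothing more can be done
```

The cap is off the ink bottle and standing upright in the white dish. I handed the job in about 39 s into the 58 s limit; no verdict is reported.

- **Unscrewing:** I turned the cap anticlockwise in two twists, 165° and then 180°. A 27° margin turn followed before lifting, and the hand rose with the thread throughout. The wrist force stayed under about 8 N at every reading.
- **Lifting and placing:** The lift needed less than 2 N, so the thread had let go. I lowered the cap until it touched the dish at about 13 N, eased to about 6 N and released it.
- **Last checks:** The final pictures show the cap upright, within a few millimetres of the dish's centre, with the bottle open. In those pictures the dish, the tin, the pad and the two other testers look unmoved, judged by eye. I did not look again at the stapler, tape dispenser, eraser or sharpener. The arm was clear of everything.

**What disagreed:** The real fingertips sit about 30 mm behind the reported TCP. On my first grasp the fingers therefore closed on top of the cap, pressing it at about 11 N. I measured the offset, corrected for it, and the second grasp held. The touch-down height then matched the prediction to within 2 mm.

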